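Close a chocolate canister with its nested lids, then lift off the outer cover alone

TASK

Lock the green chocolate canister in its stand by turning the lock ring with its black lever post until the lever stands at the red mark, then pick up the nested lids by the dark wooden knob and lower them together onto the canister, without dropping them, so that the inner lid sits fully home, and let go. Then take the brass outer cover by its neck, lift it straight off, leaving the inner lid seated in the canister, and finish still holding the cover still and level in the gripper about 10 cm above where it sat. The lids must not come apart before the inner lid is seated; do not disturb the bell or the two ribbon spools.

Things in the scene. Friction and masses are not known exactly. Their poses are not given: they have to be found in the camera images.
- canister: dark green round canister with two thin brass bands, fixed on a round dark wooden stand (radius 68 mm, 8 mm thick; all lengths in these notes are in mm) that is screwed to the counter; origin under its centre on the counter, z up. Body radius 42, open mouth of inner radius 39, rim at z = 80. Three chocolates lie on its floor, up to z = 34. Its own -x side (roughly towards the robot) carries the red lock mark
- mouth (a point): centre of the canister's open mouth, at the rim's height (80 above the counter); the inner lid's flange rests on this rim
- lock_mark (a point): where the axis of the lever post stands (at 45 above the counter, 88 from the canister's axis) when the ring is locked; the mark itself is a red stripe on the canister's wall and a red line on the stand, on the same side
- lever_post (a point): grip point on the lever post of the aluminium lock ring: an upright black post of 14 diameter, 88 from the canister's axis, from 19 to 62 above the counter; this point is on its axis, 45 above the counter. A flat arm (14 wide, top at 20 above the counter) joins it to the ring (outer radius 55, 9 to 22 above the counter)
- lock_ring (a joint): angle of the lock ring about the canister's vertical axis, rad, counterclockwise from above positive: 0 is locked (lever at the red mark), it starts between -1.05 and -0.6 (unlocked); range -1.25 to 0.3, so it can be turned past the mark. Stiff, stays where it is left; about 1.5 N at the post turns it
- inner_lid: dark wooden inner lid, 0.12 kg; origin under the centre of its cork plug, z up. Plug radius 36 (tapering to 33 at the foot), 12 deep; flange radius 41, from z = 12 to 16; central upright knob of 16 diameter from z = 16 to 68. It starts standing on the counter on its plug, with the outer cover on it. Seated home in the canister its origin is 68 above the counter (12 below the rim)
- knob_grip (a point): grip point on the inner lid's wooden knob, on the axis, 54 above the lid's origin: the middle of the 28 of knob that stand out above the outer cover's neck (from 40 to 68 above the lid's origin). Lifting the knob carries both lids
- outer_cover: brass outer cover, 0.15 kg, resting loosely on the inner lid's flange; origin at the centre of its lower edge, z up. Skirt radius 50.5 outside, 48 inside; top disc from z = 14 to 18 with a hole of radius 13 for the knob; round neck of outer diameter 44 round the hole, from z = 18 to 38. Nested, its origin is 2 above the inner lid's origin
- neck_grip (a point): grip point of the outer cover: on the axis, half-way up its neck, 28 above the cover's origin, 10 above its top disc. When nested, the inner lid's knob stands up through it to 38 above this point, so the knob stands between the fingers
- red_spool: red ribbon spool, 68 diameter, 26 high, loose, a bystander; origin under its centre
- green_spool: green ribbon spool, 72 diameter, 34 high, loose, a bystander; origin under its centre
- bell: chrome counter bell, 85 diameter, 59 high, loose, a bystander; origin under its centre
Mind the look-alikes: they are no part of the job. Of the things that look like the canister, the middle-sized one is meant. Several things have the shape of the outer_cover; the one meant has the colours described above.

How it is judged:
By the outcome, as a careful person would: the job done as asked, in the order asked, and still so for the second after the job is handed in, while the arm keeps its last pose, push and grip.
It also fails if it takes over 58 s, if anything falls off the work surface, if the arm or the gripper's body presses on something with over 40 N, if the wrist force passes 120 N, or if a joint passes its speed limit or range.

ROBOT

A 7-joint arm with a two-finger parallel gripper is mounted at the origin on a cart in front of the work surface, level with it; the furniture and walls round the work are solid. World frame = base frame: x ahead of the robot, y to its left, z up, the work surface at z = 0. Lengths are in m, angles in rad, forces in N, time in s.
With the tool pointing down it reaches from about 0.35 to 0.9 m from the base axis. Payload 8.1 kg.
Tool frame: the origin (TCP) lies midway between the tips of the shut fingers; the grasp point (between the pads) lies 19 mm behind it; z points along the fingers, y is the direction in which the jaws open and shut (so a half turn about z gives the same grasp; the last joint's range is limited). The gripper opens to 85 mm and grips with 20 to 120 N. Pads are 22 mm wide; open, the fingers measure 114 mm over their backs; the gripper's body (76 mm by 85 mm) begins 54 mm behind the grasp point. The pads swing forward as they close: fully open they stand 13 mm farther back than shut.
Start: joints at [-1.333, 0.434, 0.025, 1.573, -0.012, 1.134, -0.075], TCP at [0.209, 0.589, 0.231] pointing down, gripper open.
Joint ranges: [-2.62, 2.62], [-0.44, 2.09], [-1.27, 1.32], [0.08, 2.57], [-1.32, 4.46], [0.12, 2], [-2.74, 2.74]. Speed limits (rad/s): [2.22, 2.22, 3.01, 3.01, 3.14, 3.14, 3.14].

INTERFACE

Orientations are given as a unit quaternion [w, x, y, z].
In Python, from bench import manip gives the robot as it stands.
- The arm moves only by the tool jog_arm, never from a script. Its argument "rows" is a list that holds one entry, the list of rows, each a list of 7 numbers: the shift along the tool's x, y, z in cm, then the turn, a rotation vector about the tool's x, y, z in rad, then the closure, from 0 (fully open) to 1 (shut). In form: [[[x, y, z, wx, wy, wz, gripper], ...]]. A call has exactly 10 rows; each row shifts and turns the commanded pose from where the row before left it, along the tool's axes as they then stand; what a row does not reach is not made up. A row lasts 1/12 s, in which the tool goes at most 41.7 mm and 7.16 degrees, less where a joint would pass 70% of its speed; a pose out of reach is approached as far as the arm can. A call is refused whole if a number of a shift passes 4.17 or a number of a turn 0.125, either way. A call with a gripper value outside its range is refused whole. The fingers move at their own pace and stop on an object; the grip force is fixed at half the most. Time passes only in rows, so rows that do not move let the fingers close, or fill a call up. It gives the time, the measured TCP pose, the force and the opening at its end, in the units of the state.
- manip.get_state(): the state, without advancing time (a new reading comes with each control period).
- manip.read_camera(name): name is "scene" or "side" or "wrist"; returns a dict with "img" (384x512x3 uint8, red, green, blue), "z_map" (384x512 float32, m along the optical axis (not along the pixel's ray), 0 where there is no reading), "K" (3x3 intrinsics, pixels), "origin" and "attitude" of the camera in the world; the wrist camera has in their place "hand_eye" (4x4, takes a point from camera to tool coordinates, whose origin is the TCP and whose axes are the flange's). Camera axes: x right, y up, looking along -z (the intrinsics and any distortion apply to the point x, -y, -z); pixel columns grow to the right and rows downward; lengths in m; the calibration is good to about 2 mm. The wrist camera is an equidistant fisheye: a pixel r from the principal point sees the ray r / f radians off the axis. A picture is of the moment at which its call begins: read the wrist's pose just before it.
- manip.hand_in(): hands the job in, once; it reports no verdict.
The state is a dict: "t": time; "joints": joint angles; "qd": joint speeds; "effort": joint torques, N m; "eef_pos": TCP position; "tcp_rot": TCP orientation; "force": force on the tool from outside, world axes, zero at the start; "moment": the same for the moment, N m; "finger_gap": finger opening in m.
Only numpy, scipy, OpenCV 4.12 (cv2) and the standard library are available. Lean on these libraries where they do the work, as an engineer would, in place of code of your own. Each camera call takes 0.05 s, during which the arm holds its last target. There are 200 camera calls.

## Working session

There is one attempt and no reset: what is moved stays moved. The work goes in short steps, Python scripts to look and compute and a tool call to move; the robot and the scene stay as the last step left them, time stands still between calls to the robot, and variables do not carry over. Pictures are saved under pics/ and viewed, about 8 in all and at most 12, crops included, and the job is handed in when it is done.

Besides the shell and the picture viewer there is one more tool, called after ">>>" as a command line: name --argument value ..., lists and objects as JSON in quotes. jog_arm: Moves the arm, as the interface text tells. Its arguments: {"type":"object","properties":{"rows":{"type":"array","items":{"type":"array","items":{"type":"array","items":{"type":"number"}}}}},"required":["rows"]}

```bash
mkdir -p pics && ls && cat > h.py <<'E'
import numpy as np, cv2
from scipy.spatial.transform import Rotation as R
from bench import manip
def rot(a):
    a=np.array(a,float)
    if a.shape==(3,3): return a
    return R.from_quat([a[1],a[2],a[3],a[0]]).as_matrix()
def cloud(c):
    K=c['K'];z=c['z_map'];v,u=np.mgrid[:z.shape[0],:z.shape[1]]
    p=np.stack([(u-K[0,2])/K[0,0]*z,-(v-K[1,2])/K[1,1]*z,-z],-1)
    p=p@rot(c['attitude']).T+np.array(c['origin'])
    p[z<=0]=np.nan
    return p
def save(c,n,crop=None,s=1):
    im=c['img'][...,::-1]
    if crop: x0,y0,x1,y1=crop; im=im[y0:y1,x0:x1]
    cv2.imwrite('pics/'+n,cv2.resize(im,None,fx=s,fy=s,interpolation=cv2.INTER_CUBIC))
E
python3 - <<'E'
from h import *
import pickle
s=manip.get_state();print(s)
for n in('scene','side'):
    c=manip.read_camera(n);pickle.dump(c,open(n+'.pkl','wb'));save(c,n+'0.png',s=1.5)
    print(n,c['K'],c['origin'],c['attitude'],{k:(v if np.size(v)<20 else np.shape(v)) for k,v in c.items() if k not in('img','z_map','K','origin','attitude')})
E
```

```text
pics
{'t': 0.0, 'joints': array([-1.3325971 ,  0.43519458,  0.02496678,  1.57411282, -0.01161199,
        1.13400107, -0.07508973]), 'qd': array([ 2.58703432e-04, -1.91217177e-04,  4.37543456e-05, -1.51600547e-05,
        1.91863972e-03,  8.54370887e-04,  5.13919658e-04]), 'effort': array([-4.52890736e-04, -6.70458627e+01,  1.02512442e+00, -3.16215956e+01,
        1.56404148e-02,  1.24845523e-02,  5.49950613e-06]), 'eef_pos': array([0.2087754 , 0.5885531 , 0.23053746]), 'tcp_rot': array([-6.93962656e-05,  1.69605289e-01,  9.85511760e-01, -7.82300673e-04]), 'force': array([ 0.15942562,  0.24357368, -0.42300296]), 'moment': array([-0.03924211,  0.01500778, -0.01246927]), 'finger_gap': 0.08539833493600502}
scene [[437.52771856   0.         253.00503075]
 [  0.         437.52771856 190.61040406]
 [  0.           0.           1.        ]] [-0.57571491 -1.04108246  0.87526646] [ 0.7807557   0.48133817 -0.20175697 -0.34355237] {}
side [[442.70435379   0.         252.96075543]
 [  0.         442.70435379 193.81966658]
 [  0.           0.           1.        ]] [0.02422566 1.16625311 0.5835522 ] [-0.17210079 -0.11638735  0.55296959  0.80688285] {}
```

View pics/scene0.png

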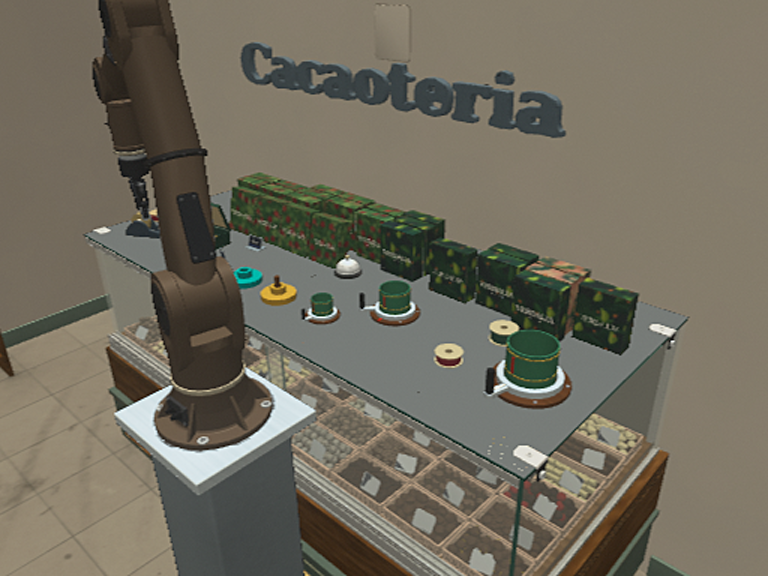

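View pics/side0.png

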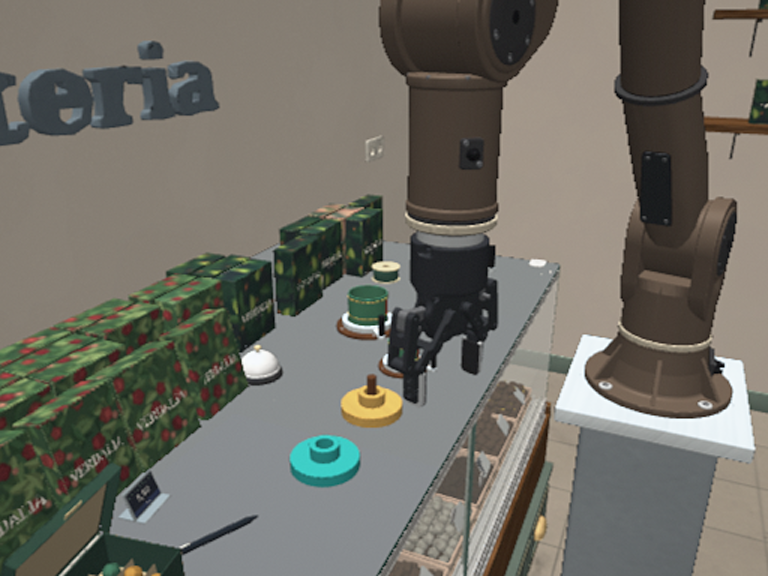

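Candidate canisters (in the scene picture at 1.5x): small (321,305), middle (395,298) and large (532,357). Candidate covers: teal (245,275), and brass with the wooden knob (278,290). By the description I want the one at (395,298) and the brass one at (278,290). I'll measure sizes from depth and check in close crops.

```bash
cat >> h.py <<'E'
def circ(p):
    A=np.c_[2*p[:,:2],np.ones(len(p))];b=(p[:,:2]**2).sum(1)
    x=np.linalg.lstsq(A,b,rcond=None)[0];return x[:2],np.sqrt(x[2]+x[:2]@x[:2])
E
python3 - <<'E'
from h import *
import pickle
S=pickle.load(open('scene.pkl','rb'));D=pickle.load(open('side.pkl','rb'))
P=cloud(S)
def look(P,x0,y0,x1,y1,nm):
    q=P[y0:y1,x0:x1].reshape(-1,3);q=q[~np.isnan(q[:,0])]
    print(nm,'zmax',np.nanpercentile(q[:,2],99.5));return q
for nm,b in dict(small=(205,193,228,214),mid=(250,184,276,212),large=(332,218,376,262)).items():
    q=look(P,*b,nm);zt=np.percentile(q[:,2],99);r=q[abs(q[:,2]-zt)<.006];print(len(r),circ(r),zt, 'floor',np.percentile(q[:,2],1))
for nm,b,P_ in (('brass_scene',(172,180,200,204),P),('brass_side',(225,245,272,286),cloud(D)),('midside',(228,188,262,216),cloud(D))):
    q=look(P_,*b,nm)
    for lo,hi in((.006,.014),(.016,.022),(.035,.045),(.05,.075),(.075,.09)):
        r=q[(q[:,2]>lo)&(q[:,2]<hi)]
        if len(r)>8: print(lo,len(r),circ(r),r.mean(0))
# lever of mid
q=look(P,238,192,250,212,'lever');r=q[(q[:,2]>.03)&(q[:,2]<.07)];print(len(r),r.mean(0),r.min(0),r.max(0))
a=S['img'][180:250,160:300,::-1];b=D['img'][180:290,200:310,::-1]
a=cv2.resize(a,(780,390),interpolation=cv2.INTER_CUBIC)
b=cv2.resize(b,None,fx=2,fy=2,interpolation=cv2.INTER_CUBIC);o=np.zeros((600,780,3),np.uint8);o[:390]=a;o[390:600,:220]=b[:210];cv2.imwrite('pics/crop1.png',o)
E
```

```text
small zmax 0.05812141368944118
46 (array([0.4355386 , 0.13110203]), np.float64(0.02895725239419619)) 0.05767339225027117 floor -0.0031761902129851193
mid zmax 0.08300092505005767
64 (array([ 0.57247774, -0.00660358]), np.float64(0.040202431514131075)) 0.08229189480229174 floor -0.002369706927689593
large zmax 0.11111756879154086
155 (array([ 0.53350844, -0.44736187]), np.float64(0.054964171571753595)) 0.11069755417916846 floor -0.0010730209454191577
brass_scene zmax 0.06615895137050366
0.006 54 (array([0.45163513, 0.33673612]), np.float64(0.08866814349409195)) [0.42343222 0.30754526 0.00928044]
0.016 119 (array([0.43736084, 0.33907617]), np.float64(0.06906533461780708)) [0.4173229  0.30223414 0.01987165]
0.035 43 (array([0.42091821, 0.29808698]), np.float64(0.016957590805753434)) [0.4194436  0.29654766 0.0399323 ]
0.05 20 (array([0.42166757, 0.30213561]), np.float64(0.006655200192999428)) [0.4202581  0.3001128  0.06128679]
brass_side zmax 0.29614592612894824
0.006 157 (array([0.44213365, 0.26195083]), np.float64(0.0901107145319749)) [0.4164838  0.29285257 0.00955645]
0.016 446 (array
[... 255 characters left out ...]
oat64(0.006380310262123938)) [0.42104046 0.30697136 0.0615612 ]
midside zmax 0.3415892643219758
0.016 18 (array([ 0.57546396, -0.00601858]), np.float64(0.04783658077172666)) [5.83078313e-01 3.36270841e-04 2.04561601e-02]
0.035 69 (array([ 0.57278994, -0.00322669]), np.float64(0.03966560148521379)) [0.56190593 0.02560756 0.03974174]
0.05 344 (array([0.56205697, 0.00088683]), np.float64(0.044576195314133926)) [0.56765625 0.00352647 0.06304887]
0.075 123 (array([ 0.57343863, -0.0044541 ]), np.float64(0.04053726755084045)) [ 0.57138591 -0.00196574  0.07877693]
lever zmax 0.0614647027321204
31 [0.5116683  0.05564046 0.04880421] [0.50301844 0.04980742 0.03121792] [0.52092025 0.06681725 0.06342097]
```

View pics/crop1.png

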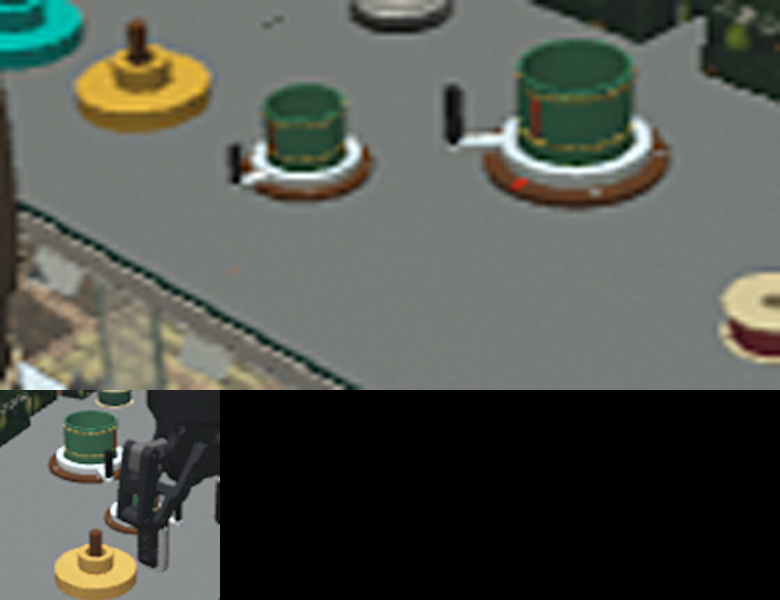

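Both choices check out. The middle canister at about (0.573,-0.005) has rim z≈0.08 and r≈0.04, with its lever at about (0.513,0.056), 86 mm from the axis. The brass cover with the wooden knob is at about (0.422,0.304). Moving above the lever for a close look.

>>> jog_arm --rows '[[[-2.9,-2.5,0.1,0,0,0,0],[-2.9,-2.5,0.1,0,0,0,0],[-2.9,-2.5,0.1,0,0,0,0],[-2.9,-2.5,0.1,0,0,0,0],[-2.9,-2.5,0.1,0,0,0,0],[-2.9,-2.5,0.1,0,0,0,0],[-2.9,-2.5,0.1,0,0,0,0],[-2.9,-2.5,0.1,0,0,0,0],[-2.9,-2.5,0.1,0,0,0,0],[-2.9,-2.5,0.1,0,0,0,0]]]'

```text
t: 0.93
eef_pos: [0.399, 0.2546, 0.2212]
tcp_rot: [-0.0, 0.17, 0.986, -0.0]
force: [0.7, 0.1, 0.4]
finger_gap: 0.0854
```

```bash
cat >> h.py <<'E'
def to(p,yaw_y=None):
    "tool-frame cm shift and turn needed to reach world p; yaw_y = wanted direction (deg) of tool y, tool down"
    s=manip.get_state();M=rot(s['tcp_rot']);d=M.T@(np.array(p)-s['eef_pos'])*100
    print('t',round(s['t'],2),'pos',s['eef_pos'].round(4),'F',np.round(s['force'],1),'gap',round(s['finger_gap'],4),'ydir',np.degrees(np.arctan2(M[1,1],M[0,1])).round(1),'tilt',M[:,2].round(3))
    print('shift cm',d.round(2))
    if yaw_y is not None:
        a=np.radians(yaw_y);y=np.array([np.cos(a),np.sin(a),0]);z=np.array([0,0,-1.]);T=np.c_[np.cross(y,z),y,z]
        print('turn',R.from_matrix(M.T@T).as_rotvec().round(3),'shift in target axes',(T.T@(np.array(p)-s['eef_pos'])*100).round(2))
E
python3 -c "
from h import *
to([.513,.056,.2],44.5)"
```

```text
t 0.93 pos [0.399  0.2546 0.2212] F [0.7 0.1 0.4] gap 0.0854 ydir 70.5 tilt [-0. -0. -1.]
shift cm [-17.38 -14.91   2.12]
turn [-0.    -0.     0.453] shift in target axes [-22.16  -5.79   2.12]
```

>>> jog_arm --rows '[[[-2.9,-2.48,0.35,0,0,0,0],[-2.9,-2.48,0.35,0,0,0,0],[-2.9,-2.48,0.35,0,0,0,0],[-2.9,-2.48,0.35,0,0,0,0],[-2.9,-2.48,0.35,0,0,0,0],[-2.9,-2.48,0.35,0,0,0,0],[0,0,0,0,0,0.113,0.3],[0,0,0,0,0,0.113,0.3],[0,0,0,0,0,0.113,0.3],[0,0,0,0,0,0.113,0.3]]]'

```text
t: 1.77
eef_pos: [0.5127, 0.0576, 0.1999]
tcp_rot: [-0.0, 0.389, 0.921, -0.0]
force: [-0.4, 0.2, 0.0]
finger_gap: 0.0595
```

```bash
cat >> h.py <<'E'
def wrist(n):
    s=manip.get_state();c=manip.read_camera('wrist');save(c,n,s=1.5)
    c['T']=(rot(s['tcp_rot']),s['eef_pos']);return c
def wray(c,u,v):
    K=c['K'];x=(u-K[0,2])/K[0,0];y=(v-K[1,2])/K[1,1];r=np.hypot(x,y)+1e-12
    d=np.array([x/r*np.sin(r),-y/r*np.sin(r),-np.cos(r)]);H=np.array(c['hand_eye']);M,p=c['T']
    return M@(H[:3,:3]@d),M@H[:3,3]+p
def wpt(c,u,v,z):
    d,o=wray(c,u,v);return o+d*(z-o[2])/d[2]
E
python3 - <<'E'
from h import *
import pickle
to([.513,.056,.2],44.5)
c=wrist('w1.png');pickle.dump(c,open('w1.pkl','wb'));print(c['K'],c['hand_eye'])
E
```

```text
t 1.77 pos [0.5127 0.0576 0.1999] F [-0.4  0.2  0. ] gap 0.0595 ydir 44.2 tilt [-0.001 -0.    -1.   ]
shift cm [-0.13 -0.09 -0.01]
turn [-0.001 -0.    -0.005] shift in target axes [-0.13 -0.09 -0.01]
[[297.31863964   0.         258.23967811]
 [  0.         297.31863964 190.76685855]
 [  0.           0.           1.        ]] [[-4.57689338e-05  9.49247714e-01  3.14529450e-01  8.13308813e-02]
 [ 9.99999744e-01  2.68044108e-04 -6.63439733e-04  8.95610393e-04]
 [-7.14076416e-04  3.14529340e-01 -9.49247483e-01 -1.43350745e-01]
 [ 0.00000000e+00  0.00000000e+00  0.00000000e+00  1.00000000e+00]]
```

View pics/w1.png

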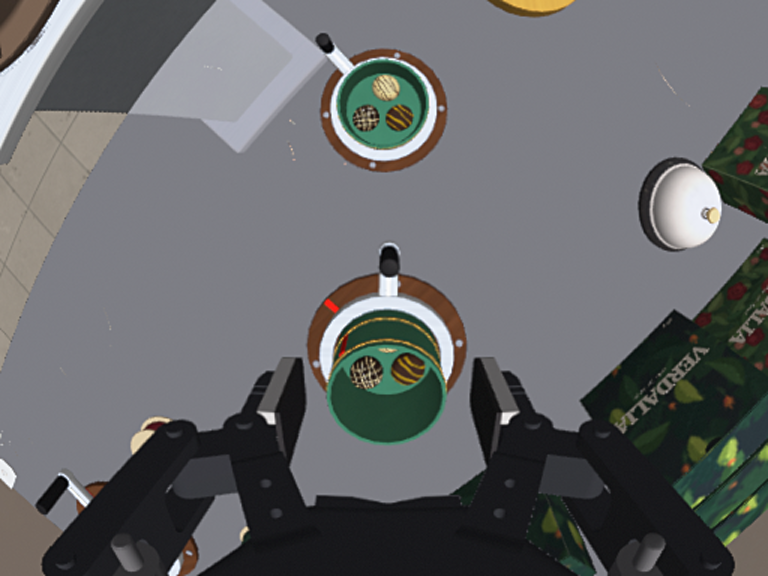

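The wrist view (1.5x) shows the lever post top at about (389,268) and its foot at (389,248). The red stand line runs (325,300) to (339,311), the rim ellipse is centred near (387,387), and the bell is at (680,205).

```bash
python3 - <<'E'
from h import *
import pickle
c=pickle.load(open('w1.pkl','rb'))
f=lambda u,v,z:wpt(c,u/1.5,v/1.5,z)[:2].round(4)
rim=np.array([f(*q,.08) for q in((327,390),(447,390),(387,443))]);print('rim',rim)
# rim by depth: points at z .08 
K=c['K'];z=c['z_map'];H=np.array(c['hand_eye']);M,p=c['T']
v,u=np.mgrid[:384,:512];x=(u-K[0,2])/K[0,0];y=(v-K[1,2])/K[1,1];r=np.hypot(x,y)+1e-9
d=np.stack([x/r*np.sin(r),-y/r*np.sin(r),-np.cos(r)],-1);d=d/(-d[...,2:])*z[...,None]
w=(d@H[:3,:3].T+H[:3,3])@M.T+p
m=(z>0)&(abs(w[...,2]-.08)<.0025)&(u>200)&(u<310)&(v>200)&(v<310)
ctr,rad=circ(w[m]);print('rimfit',m.sum(),ctr,rad)
m=(z>0)&(abs(w[...,2]-.022)<.0025)&(u>200)&(u<320)&(v>180)&(v<300);q=w[m];q=q[np.hypot(*(q[:,:2]-ctr).T)<.056];print('ringfit',m.sum(),circ(q))
m=(z>0)&(w[...,2]>.055)&(w[...,2]<.066)&(u>245)&(u<275)&(v>155)&(v<195);print('post',m.sum(),w[m].mean(0))
top=f(389,268,.062);foot=f(389,248,.02)
print('top',top,'foot',foot)
im=c['img'].astype(int);red=(im[...,0]>150)&(im[...,1]<70)&(im[...,2]<70)&(v<215)&(u<232)&(u>205)
rp=np.array([wpt(c,b,a,.008)[:2] for a,b in zip(*np.where(red))]);print('red',len(rp),rp.mean(0))
C=ctr
for n,q in(('post',w[m].mean(0)[:2]),('top',top),('foot',foot),('red',rp.mean(0))):
    dd=q-C;print(n,np.hypot(*dd),np.degrees(np.arctan2(dd[1],dd[0])))
E
```

```text
rim [[ 0.5403 -0.0293]
 [ 0.5999  0.0286]
 [ 0.6024 -0.0336]]
rimfit 803 [ 0.5728666 -0.0043564] 0.04019220199866837
ringfit 1748 (array([ 0.5693615, -0.0007324]), np.float64(0.04534944167487083))
post 165 [0.51268492 0.06060681 0.06190922]
top [0.5137 0.0596] foot [0.5114 0.0621]
red 49 [ 0.51257361 -0.00649567]
post 0.0885553706897232 132.8119140004166
top 0.08712696402653625 132.77217196689648
foot 0.09052400912687444 132.76623841990963
red 0.06033093606821011 -177.96792741045024
```

```bash
python3 -c "
from h import *
to([.5131,.0602,.030],42.8)"
```

```text
t 1.82 pos [0.5127 0.0579 0.1999] F [-0.3  0.7 -0.1] gap 0.0597 ydir 43.8 tilt [-0.001 -0.    -1.   ]
shift cm [ 0.13  0.2  16.99]
turn [-0.001 -0.001  0.017] shift in target axes [ 0.14  0.19 16.99]
```

>>> jog_arm --rows '[[[0.14,0.19,0,0,0,0.017,0.3],[0,0,3.0,0,0,0,0.3],[0,0,3.0,0,0,0,0.3],[0,0,3.0,0,0,0,0.3],[0,0,3.0,0,0,0,0.3],[0,0,2.5,0,0,0,0.3],[0,0,1.5,0,0,0,0.3],[0,0,1.0,0,0,0,0.3],[0,0,0,0,0,0,0.7],[0,0,0,0,0,0,1]]]'

```text
t: 2.65
eef_pos: [0.5134, 0.0605, 0.0304]
tcp_rot: [-0.0, 0.393, 0.919, -0.0]
force: [-0.2, 0.4, 0.4]
finger_gap: 0.0366
```

>>> jog_arm --rows '[[[0,0,0,0,0,0,1],[0,0,0,0,0,0,1],[0,0,0,0,0,0,1],[0,0,0,0,0,0,1],[0,0,0,0,0,0,1],[0,0,0,0,0,0,1],[0,0,0,0,0,0,1],[0,0,0,0,0,0,1],[0,0,0,0,0,0,1],[0,0,0,0,0,0,1]]]'

```text
t: 3.48
eef_pos: [0.5141, 0.0606, 0.0315]
tcp_rot: [0.001, 0.394, 0.919, 0.001]
force: [-1.3, -0.0, 6.7]
finger_gap: 0.0122
```

```bash
python3 -c "
from h import *
to([.5131,.0602,.030],42.8)"
```

```text
t 3.48 pos [0.5141 0.0606 0.0315] F [-1.3 -0.   6.7] gap 0.0122 ydir 43.6 tilt [ 0.002  0.001 -1.   ]
shift cm [ 0.04 -0.1   0.15]
turn [0.002 0.001 0.014] shift in target axes [ 0.03 -0.1   0.15]
```

>>> jog_arm --rows '[[[-0.03,-0.75,0,0,0,-0.085,1],[-0.03,-0.75,0,0,0,-0.085,1],[-0.03,-0.75,0,0,0,-0.085,1],[-0.03,-0.75,0,0,0,-0.085,1],[-0.03,-0.75,0,0,0,-0.085,1],[-0.03,-0.75,0,0,0,-0.085,1],[-0.03,-0.75,0,0,0,-0.085,1],[-0.03,-0.75,0,0,0,-0.085,1],[-0.03,-0.75,0,0,0,-0.085,1],[-0.03,-0.75,0,0,0,-0.085,1]]]'

```text
t: 4.32
eef_pos: [0.4839, -0.0068, 0.0313]
tcp_rot: [-0.001, -0.023, 1.0, 0.0]
force: [-8.3, 1.5, 17.1]
finger_gap: 0.012
```

```bash
python3 - <<'E'
from h import *
import pickle
C=np.array([.5729,-.0044]);s=manip.get_state();d=s['eef_pos'][:2]-C
print(np.hypot(*d),np.degrees(np.arctan2(d[1],d[0]))%360)
a=np.radians(182);to([*(C+.088*np.array([np.cos(a),np.sin(a)])),.030],92)
c=wrist('w2.png');pickle.dump(c,open('w2.pkl','wb'))
E
```

```text
0.08898936009130065 181.51359152725934
t 4.32 pos [ 0.4839 -0.0068  0.0313] F [-8.3  1.5 17.1] gap 0.012 ydir 92.6 tilt [-0.002  0.001 -1.   ]
shift cm [-0.1  -0.08  0.13]
turn [ 0.001 -0.002  0.01 ] shift in target axes [-0.1  -0.08  0.13]
```

View pics/w2.png

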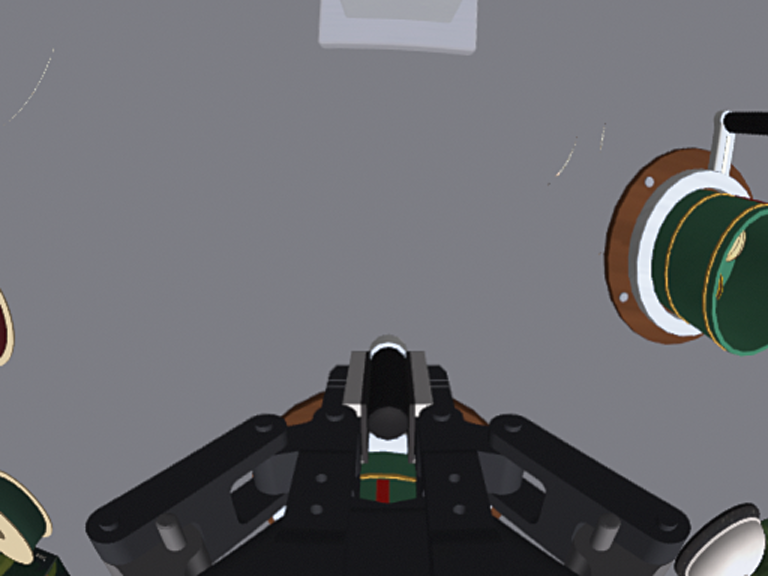

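Post centred between the pads at (388,400). The red wall stripe at (378–389, 480–500) is slightly left of the post's line. Working out the remaining angle.

```bash
python3 - <<'E'
from h import *
import pickle
c=pickle.load(open('w2.pkl','rb'));im=c['img'].astype(int)
v,u=np.mgrid[:384,:512]
red=(im[...,0]>100)&(im[...,1]<50)&(im[...,2]<50)&(v>310)&(v<340)&(u>240)&(u<275)
us,vs=u[red],v[red];print(red.sum(),us.min(),us.max(),vs.min(),vs.max(),us.mean(),vs.mean())
C=np.array([.5729,-.0044])
for uu,vv in((us.mean(),vs.mean()),):
    d,o=wray(c,uu,vv); # hit cylinder r=.042
    e=o[:2]-C;A=d[:2]@d[:2];B=e@d[:2];Q=e@e-.0421**2;t=(-B-np.sqrt(B*B-A*Q))/A;p=o+t*d;f=p[:2]-C
    print(p,np.degrees(np.arctan2(f[1],f[0]))%360)
for z,uv in((.062,(388,423)),(.02,(388,340))): print(wpt(c,uv[0]/1.5,uv[1]/1.5,z))
# same stripe in w1
c=pickle.load(open('w1.pkl','rb'));im=c['img'].astype(int)
red=(im[...,0]>80)&(im[...,1]<60)&(im[...,2]<60)&(v>220)&(v<240)&(u>220)&(u<240)
us,vs=u[red],v[red];print(red.sum(),us.mean() if len(us) else 0,vs.mean() if len(us) else 0)
d,o=wray(c,us.mean(),vs.mean());e=o[:2]-C;A=d[:2]@d[:2];B=e@d[:2];Q=e@e-.0421**2;t=(-B-np.sqrt(B*B-A*Q))/A;p=o+t*d;f=p[:2]-C
print(p,np.degrees(np.arctan2(f[1],f[0]))%360)
E
```

```text
79 252 258 321 334 254.67088607594937 327.45569620253167
[ 0.53081676 -0.0055878   0.04594735] 181.61673894213814
[ 0.48520485 -0.00536347  0.062     ]
[ 0.47647207 -0.00569526  0.02      ]
39 228.66666666666666 229.82051282051282
[ 0.5308045  -0.00501587  0.05700699] 180.8381940582732
```

Estimates agree within about 1°; nudge 0.5 mm further, open and lift to check from above.

>>> jog_arm --rows '[[[0,-0.05,-0.1,0,0,0,1],[0,0,0,0,0,0,1],[0,0,0,0,0,0,0.3],[0,0,0,0,0,0,0.3],[0,0,0,0,0,0,0.3],[0,0,0,0,0,0,0.3],[0,0,-3,0,0,0,0.3],[0,0,-4,0,0,0,0.3],[0,0,-4,0,0,0,0.3],[0,0,-4,0,0,0,0.3]]]'

```text
t: 5.2
eef_pos: [0.4855, -0.0075, 0.1831]
tcp_rot: [-0.0, -0.02, 1.0, -0.0]
force: [0.5, -0.4, -0.2]
finger_gap: 0.06
```

```bash
python3 - <<'E'
from h import *
import pickle
to([.4220,.3040,.15],70)
c=wrist('w3.png');pickle.dump(c,open('w3.pkl','wb'));save(c,'w3c.png',(180,140,340,300),4)
E
```

```text
t 5.2 pos [ 0.4855 -0.0075  0.1831] F [ 0.5 -0.4 -0.2] gap 0.06 ydir 92.3 tilt [-0. -0. -1.]
shift cm [ 5.1  31.38  3.31]
turn [-0.    -0.     0.389] shift in target axes [16.62 27.1   3.31]
```

View pics/w3c.png

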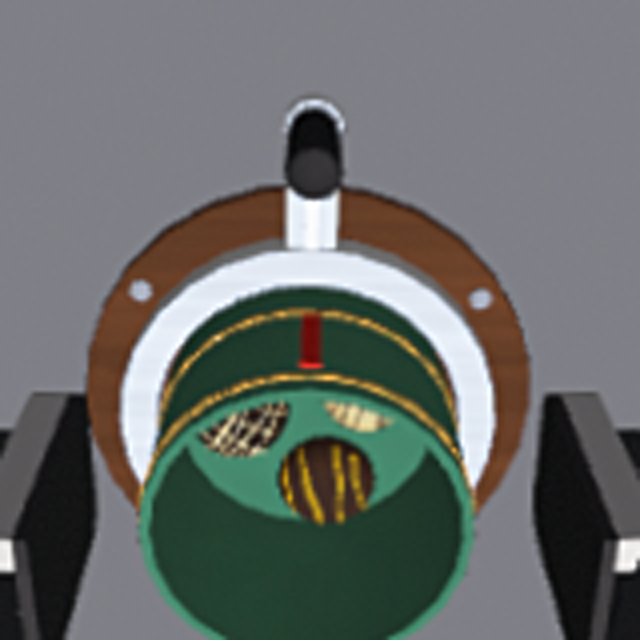

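The lever arm covers the red stand line, with the post at x≈314, the arm at 312 and the wall stripe at 311, symmetric with the two screws (141 and 481). A quick numeric check, with the mouth centre re-fitted:

```bash
cat >> h.py <<'E'
def wcloud(c):
    K=c['K'];z=c['z_map'];H=np.array(c['hand_eye']);M,p=c['T']
    v,u=np.mgrid[:384,:512];x=(u-K[0,2])/K[0,0];y=(v-K[1,2])/K[1,1];r=np.hypot(x,y)+1e-9
    d=np.stack([x/r*np.sin(r),-y/r*np.sin(r),-np.cos(r)],-1);d=d/(-d[...,2:])*z[...,None]
    return np.where((z>0)[...,None],(d@H[:3,:3].T+H[:3,3])@M.T+p,np.nan)
def rfit(q,lo,hi):
    "circle fit, radius fixed between: trimmed"
    from scipy.optimize import least_squares
    f=least_squares(lambda t:np.hypot(q[:,0]-t[0],q[:,1]-t[1])-t[2],[*q[:,:2].mean(0),lo],loss='soft_l1',f_scale=.001);return f.x.round(4)
E
python3 - <<'E'
from h import *
import pickle
c=pickle.load(open('w3.pkl','rb'));w=wcloud(c);v,u=np.mgrid[:384,:512];b=(u>205)&(u<310)&(v>200)&(v<310)
q=w[b&(abs(w[...,2]-.0795)<.002)];x=rfit(q,.0405,0);print('rim',len(q),x);C=x[:2]
def ang(p): d=np.array(p[:2])-C;return round(np.hypot(*d),4),np.degrees(np.arctan2(d[1],d[0]))%360
px=lambda a,b:(180+a/4,140+b/4)
def cyl(uv):
    d,o=wray(c,*uv);e=o[:2]-C;A=d[:2]@d[:2];B=e@d[:2];Q=e@e-.042**2;t=(-B-np.sqrt(B*B-A*Q))/A;return o+t*d
print('stripe',ang(cyl(px(311,345))))
m=(w[...,2]>.058)&(w[...,2]<.066)&(u>245)&(u<270)&(v>160)&(v<195);print('post depth',m.sum(),ang(w[m].mean(0)))
print('post top',ang(wpt(c,*px(314,170),.062)),'arm',ang(wpt(c,*px(312.5,225),.02)))
for s in((141,290),(481,298)): print('screw',ang(wpt(c,*px(*s),.008)))
E
```

```text
rim 767 [ 0.5725 -0.0051  0.0402]
stripe (np.float64(0.042), np.float64(180.01623439437614))
post depth 171 (np.float64(0.0883), np.float64(180.91007425627456))
post top (np.float64(0.0879), np.float64(180.73227590593805)) arm (np.float64(0.0596), np.float64(180.35604634415031))
screw (np.float64(0.0595), np.float64(236.10868361027798))
screw (np.float64(0.0608), np.float64(124.76435263248885))
```

Lever is at 180.8°, against 180.0–180.4° for the stripe and the midpoint of the screws. It's locked. Next, the lids.

>>> jog_arm --rows '[[[0.6,3.9,0,0,0,0,0],[0.6,3.9,0,0,0,0,0],[0.6,3.9,0,0,0,0,0],[0.6,3.9,0,0,0,0,0],[0.6,3.9,0,0,0,0,0],[0.6,3.9,0,0,0,0,0],[0.6,3.9,0,0,0,0,0.3],[0.6,3.9,0,0,0,0,0.3],[0,0,0,0,0,0,0.3],[0,0,0,0,0,0,0.3]]]'

```text
t: 6.08
eef_pos: [0.4243, 0.305, 0.1812]
tcp_rot: [-0.0, -0.023, 1.0, 0.0]
force: [-0.1, -1.2, 0.4]
finger_gap: 0.0599
```

```bash
python3 - <<'E'
from h import *
import pickle
c=wrist('w4.png');pickle.dump(c,open('w4.pkl','wb'));w=wcloud(c)
near=np.hypot(w[...,0]-.422,w[...,1]-.304)
for nm,lo,hi,r in(('knobtop',.064,.071,.015),('necktop',.036,.043,.026),('disc',.017,.023,.056)):
    q=w[(w[...,2]>lo)&(w[...,2]<hi)&(near<r)];print(nm,len(q),q.mean(0).round(4),rfit(q,.03,0))
q=w[(w[...,2]>.045)&(w[...,2]<.062)&(near<.015)];print('knobside',len(q),rfit(q,.008,0))
to([.4225,.3045,.042])
E
```

```text
knobtop 236 [0.4215 0.3046 0.0684] [0.4216 0.3046 0.0055]
necktop 943 [0.4208 0.3036 0.0404] [0.4229 0.3037 0.0179]
disc 5220 [0.4198 0.303  0.0208] [0.4238 0.3034 0.039 ]
knobside 70 [0.4226 0.3046 0.0078]
t 6.13 pos [0.4251 0.3028 0.1811] F [ 0.9 -0.5 -0.5] gap 0.0598 ydir 92.4 tilt [-0. -0. -1.]
shift cm [ 0.25  0.19 13.91]
```

View pics/w4.png

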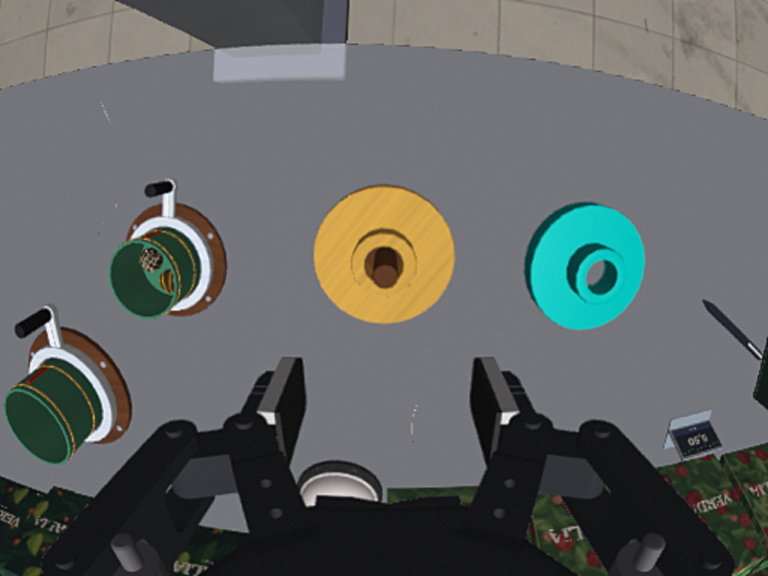

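The brass lids with the wooden knob top at (387,262) are clear of the teal look-alike at (590,265). Knob is at (0.422,0.3045), top at z=0.068 as expected. Descending.

>>> jog_arm --rows '[[[0.25,0.1,2.0,0,0,0,0.3],[0,0,3.0,0,0,0,0.3],[0,0,3.0,0,0,0,0.3],[0,0,2.5,0,0,0,0.3],[0,0,2.0,0,0,0,0.3],[0,0,1.2,0,0,0,0.3],[0,0,0,0,0,0,0.3],[0,0,0,0,0,0,0.5],[0,0,0,0,0,0,0.6],[0,0,0,0,0,0,0.6]]]'

```text
t: 6.97
eef_pos: [0.4237, 0.3032, 0.0455]
tcp_rot: [0.001, -0.02, 1.0, 0.001]
force: [-0.0, -0.0, 0.3]
finger_gap: 0.0341
```

```bash
python3 - <<'E'
from h import *
import pickle
to([.422,.3045,.042])
c=wrist('w5.png');pickle.dump(c,open('w5.pkl','wb'));save(c,'w5c.png',(190,190,330,330),4)
E
```

```text
t 6.97 pos [0.4237 0.3032 0.0455] F [-0.  -0.   0.3] gap 0.0341 ydir 92.2 tilt [ 0.002  0.001 -1.   ]
shift cm [0.17 0.14 0.35]
```

View pics/w5c.png

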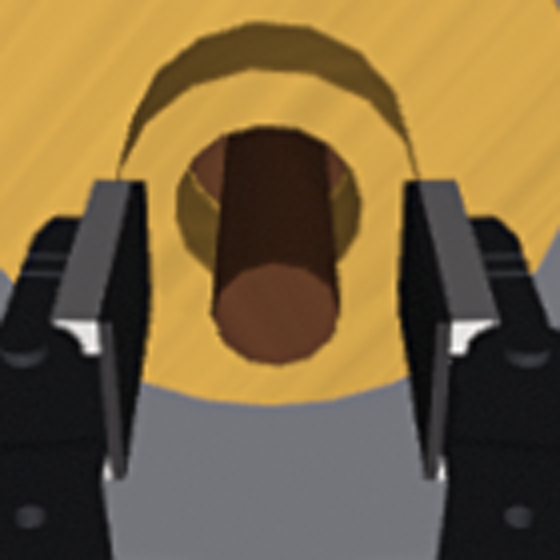

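Pads straddle the knob (top at (277,313)) evenly, above the neck. Drop 2.5 mm and close.

>>> jog_arm --rows '[[[0.1,0.1,0.25,0,0,0,0.6],[0,0,0,0,0,0,1],[0,0,0,0,0,0,1],[0,0,0,0,0,0,1],[0,0,0,0,0,0,1],[0,0,0,0,0,0,1],[0,0,0,0,0,0,1],[0,0,0,0,0,0,1],[0,0,0,0,0,0,1],[0,0,0,0,0,0,1]]]'

```text
t: 7.85
eef_pos: [0.4217, 0.3042, 0.0419]
tcp_rot: [0.0, -0.02, 1.0, 0.0]
force: [-1.8, -0.5, 5.8]
finger_gap: 0.0144
```

>>> jog_arm --rows '[[[0,0,-0.2,0,0,0,1],[0,0,-0.4,0,0,0,1],[0,0,-0.6,0,0,0,1],[0,0,-0.8,0,0,0,1],[0,0,0,0,0,0,1],[0,0,0,0,0,0,1],[0,0,0,0,0,0,1],[0,0,0,0,0,0,1],[0,0,0,0,0,0,1],[0,0,0,0,0,0,1]]]'

```text
t: 8.68
eef_pos: [0.4216, 0.304, 0.0616]
tcp_rot: [-0.0, -0.02, 1.0, -0.0]
force: [-0.6, 0.3, -3.7]
finger_gap: 0.0146
```

```bash
python3 - <<'E'
from h import *
import pickle
to([.5727,-.0048,.17])
S=manip.read_camera('side');save(S,'s2.png',(200,180,320,300),4)
E
```

```text
t 8.68 pos [0.4216 0.304  0.0616] F [-0.6  0.3 -3.7] gap 0.0146 ydir 92.3 tilt [-0. -0. -1.]
shift cm [-13.86 -31.47 -10.84]
```

View pics/s2.png

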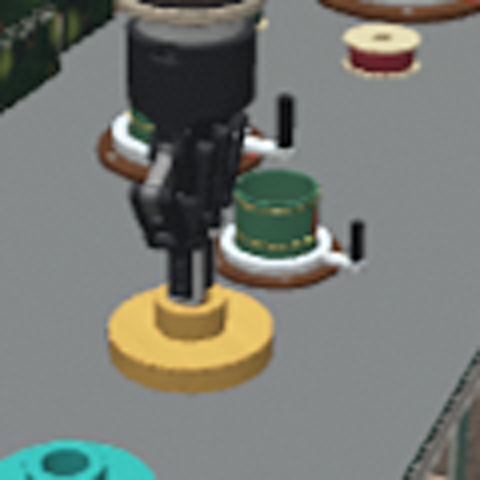

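Lids hang level (cover around (190,340)), load ≈3.7 N. Lift and carry smoothly.

>>> jog_arm --rows '[[[0,0,-0.5,0,0,0,1],[0,0,-1.0,0,0,0,1],[0,0,-1.3,0,0,0,1],[0,0,-1.5,0,0,0,1],[0,0,-1.5,0,0,0,1],[0,0,-1.5,0,0,0,1],[0,0,-1.5,0,0,0,1],[0,0,-1.0,0,0,0,1],[-0.2,-0.4,-0.5,0,0,0,1],[-0.5,-1.1,0,0,0,0,1]]]'

```text
t: 9.57
eef_pos: [0.4293, 0.291, 0.1662]
tcp_rot: [0.001, -0.021, 1.0, 0.001]
force: [1.3, 0.6, -3.8]
finger_gap: 0.014
```

>>> jog_arm --rows '[[[-0.8,-1.8,0,0,0,0,1],[-0.8,-1.8,0,0,0,0,1],[-0.8,-1.8,0,0,0,0,1],[-0.8,-1.8,0,0,0,0,1],[-0.8,-1.8,0,0,0,0,1],[-0.8,-1.8,0,0,0,0,1],[-0.8,-1.8,0,0,0,0,1],[-0.8,-1.8,0,0,0,0,1],[-0.8,-1.8,0,0,0,0,1],[-0.8,-1.8,0,0,0,0,1]]]'

```text
t: 10.4
eef_pos: [0.5164, 0.1102, 0.1639]
tcp_rot: [-0.001, -0.02, 1.0, -0.0]
force: [0.2, 0.6, -2.9]
finger_gap: 0.014
```

>>> jog_arm --rows '[[[-0.8,-1.8,0,0,0,0,1],[-0.8,-1.8,0,0,0,0,1],[-0.8,-1.8,0,0,0,0,1],[-0.7,-1.5,0,0,0,0,1],[-0.5,-1.1,0,0,0,0,1],[-0.4,-0.8,0,0,0,0,1],[-0.2,-0.4,0,0,0,0,1],[0,0,0,0,0,0,1],[0,0,0,0,0,0,1],[0,0,0,0,0,0,1]]]'

```text
t: 11.23
eef_pos: [0.5617, 0.0237, 0.1647]
tcp_rot: [-0.0, -0.021, 1.0, 0.0]
force: [0.2, -0.2, -3.2]
finger_gap: 0.0137
```

```bash
python3 - <<'E'
from h import *
to([.5727,-.0048,.112],92.3)
E
```

```text
t 11.23 pos [0.5617 0.0237 0.1647] F [ 0.2 -0.2 -3.2] gap 0.0137 ydir 92.4 tilt [-0.     0.001 -1.   ]
shift cm [-0.98 -2.9   5.27]
turn [ 0.001 -0.     0.002] shift in target axes [-0.98 -2.89  5.27]
```

>>> jog_arm --rows '[[[-0.1,-0.2,0,0,0,0,1],[-0.15,-0.5,0,0,0,0,1],[-0.25,-0.7,0,0,0,0,1],[-0.25,-0.7,0,0,0,0,1],[-0.15,-0.5,0,0,0,0,1],[-0.1,-0.3,0,0,0,0,1],[0,0,0,0,0,0,1],[0,0,0,0,0,0,1],[0,0,0,0,0,0,1],[0,0,0,0,0,0,1]]]'

```text
t: 12.07
eef_pos: [0.5732, -0.0056, 0.1648]
tcp_rot: [-0.0, -0.02, 1.0, 0.0]
force: [0.4, -0.3, -3.4]
finger_gap: 0.0138
```

```bash
python3 - <<'E'
from h import *
to([.5727,-.0048,.112],92.3)
c=wrist('w6.png');w=wcloud(c)
near=np.hypot(w[...,0]-.573,w[...,1]+.005)
q=w[(near<.06)&(w[...,2]>.11)&(w[...,2]<.150)]
h,e=np.histogram(q[:,2],20,(.11,.15));print(h)
D=manip.read_camera('side');S=manip.read_camera('scene')
a=cv2.resize(S['img'][130:250,200:330,::-1],(390,360));b=cv2.resize(D['img'][110:230,190:320,::-1],(390,360))
cv2.imwrite('pics/c6.png',np.hstack([a,b]))
E
```

```text
t 12.07 pos [ 0.5732 -0.0056  0.1648] F [ 0.4 -0.3 -3.4] gap 0.0138 ydir 92.3 tilt [-0.  0. -1.]
shift cm [0.04 0.08 5.28]
turn [ 0.    -0.     0.001] shift in target axes [0.05 0.08 5.28]
[   0    0    0    0    0    0    0    0   41   55   61   59   60   54
   77  148 8225 2991   68   81]
```

View pics/c6.png

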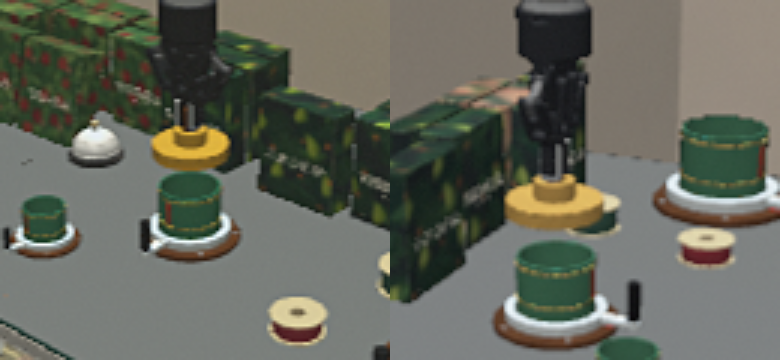

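Both views show the lids level and concentric over the locked canister. Disc top at z≈0.143 puts the lid origin at 0.123, so there was no slip. The seated TCP should be z≈0.110; lowering.

>>> jog_arm --rows '[[[0,0.05,0.4,0,0,0,1],[0,0,0.8,0,0,0,1],[0,0,0.9,0,0,0,1],[0,0,0.9,0,0,0,1],[0,0,0.8,0,0,0,1],[0,0,0.6,0,0,0,1],[0,0,0.4,0,0,0,1],[0,0,0.3,0,0,0,1],[0,0,0.15,0,0,0,1],[0,0,0,0,0,0,1]]]'

```text
t: 13.05
eef_pos: [0.5732, -0.0055, 0.1121]
tcp_rot: [-0.0, -0.02, 1.0, 0.0]
force: [-0.3, 0.2, -3.0]
finger_gap: 0.0141
```

>>> jog_arm --rows '[[[0,0,0.1,0,0,0,1],[0,0,0.1,0,0,0,1],[0,0,0.1,0,0,0,1],[0,0,0,0,0,0,1],[0,0,0,0,0,0,1],[0,0,0,0,0,0,1],[0,0,0,0,0,0,1],[0,0,0,0,0,0,1],[0,0,0,0,0,0,1],[0,0,0,0,0,0,1]]]'

```text
t: 13.88
eef_pos: [0.5736, -0.0057, 0.1099]
tcp_rot: [0.0, -0.02, 1.0, -0.0]
force: [-2.1, -0.9, 6.3]
finger_gap: 0.0138
```

Force flipped to +6 N at exactly the expected height, so the lid is seated. Releasing.

>>> jog_arm --rows '[[[0,0,-0.05,0,0,0,1],[0,0,0,0,0,0,0.7],[0,0,0,0,0,0,0.4],[0,0,0,0,0,0,0.2],[0,0,0,0,0,0,0.2],[0,0,0,0,0,0,0.2],[0,0,0,0,0,0,0.2],[0,0,0,0,0,0,0.2],[0,0,0,0,0,0,0.2],[0,0,0,0,0,0,0.2]]]'

```text
t: 14.72
eef_pos: [0.5732, -0.0055, 0.1098]
tcp_rot: [-0.0, -0.02, 1.0, 0.0]
force: [-0.3, 0.6, -0.4]
finger_gap: 0.0684
```

```bash
python3 - <<'E'
from h import *
to([.5727,-.0048,.088],92.3)
c=wrist('w7.png');w=wcloud(c)
near=np.hypot(w[...,0]-.573,w[...,1]+.005)
for nm,lo,hi,r in(('knobtop',.130,.14,.015),('necktop',.104,.112,.026),('disc',.083,.092,.048)):
    q=w[(w[...,2]>lo)&(w[...,2]<hi)&(near<r)];print(nm,len(q),q.mean(0).round(4) if len(q) else '',np.median(q[:,2]) if len(q) else '', rfit(q,.02,0) if len(q)>50 else '')
q=w[(w[...,2]>.083)&(w[...,2]<.092)&(near<.048)]
A=np.c_[q[:,:2]-q[:,:2].mean(0),np.ones(len(q))];print('tilt',np.linalg.lstsq(A,q[:,2],rcond=None)[0])
save(c,'w7c.png',(160,130,360,330),3)
E
```

```text
t 14.72 pos [ 0.5732 -0.0055  0.1098] F [-0.3  0.6 -0.4] gap 0.0684 ydir 92.3 tilt [-0.  0. -1.]
shift cm [0.05 0.07 2.18]
turn [ 0. -0. -0.] shift in target axes [0.05 0.07 2.18]
knobtop 878 [ 0.5724 -0.0048  0.1358] 0.1364626006057793 [ 0.573  -0.0048  0.0058]
necktop 2630 [ 0.569  -0.0055  0.1083] 0.10857148177608517 [ 0.574  -0.0053  0.0175]
disc 11756 [ 0.5632 -0.005   0.0888] 0.08878515686341694 [ 0.5754 -0.0049  0.0382]
tilt [ 0.00175033 -0.00067288  0.08875543]
```

View pics/w7c.png

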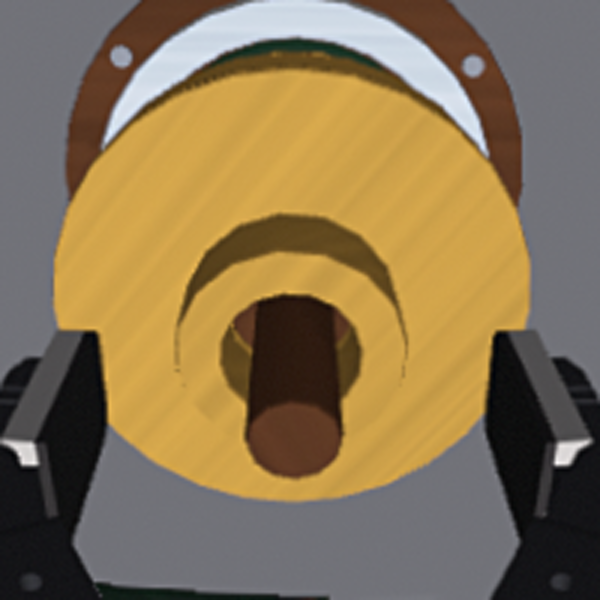

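Lids seated: knob top 0.136, disc 0.0888, tilt 0.1° (expected 0.136 and 0.088). The picture shows the knob top at (295,440) and the pads clear of the neck. Now I need where the tips stand at partial opening.

>>> jog_arm --rows '[[[0.05,0.03,0.4,0,0,0,0.36],[0,0,0.4,0,0,0,0.36],[0,0,0.2,0,0,0,0.36],[0,0,0,0,0,0,0.36],[0,0,0,0,0,0,0.36],[0,0,0,0,0,0,0.36],[0,0,0,0,0,0,0.36],[0,0,0,0,0,0,0.36],[0,0,0,0,0,0,0.36],[0,0,0,0,0,0,0.36]]]'

```text
t: 15.6
eef_pos: [0.5728, -0.0052, 0.0999]
tcp_rot: [0.0, -0.02, 1.0, 0.0]
force: [0.1, -0.3, -0.2]
finger_gap: 0.0547
```

```bash
python3 - <<'E'
from h import *
to([.5727,-.0048,.090],92.3)
c=wrist('w8.png');w=wcloud(c);M,p=c['T'];t=(w-p)@M
m=(abs(t[...,1])>.022)&(abs(t[...,1])<.045)&(abs(t[...,0])<.012)&(t[...,2]<.009)&(t[...,2]>-.06)
q=t[m];print(len(q));h,e=np.histogram(q[:,2],23,(-.06,.009));print(list(zip(e.round(3),h)))
print('pad inner y',np.percentile(abs(q[:,1]),[1,10,50]))
E
```

```text
t 15.6 pos [ 0.5728 -0.0052  0.0999] F [ 0.1 -0.3 -0.2] gap 0.0547 ydir 92.3 tilt [ 0.  0. -1.]
shift cm [0.01 0.04 0.99]
turn [ 0.  0. -0.] shift in target axes [0.01 0.04 0.99]
5320
[(np.float64(-0.06), np.int64(998)), (np.float64(-0.057), np.int64(395)), (np.float64(-0.054), np.int64(302)), (np.float64(-0.051), np.int64(191)), (np.float64(-0.048), np.int64(143)), (np.float64(-0.045), np.int64(377)), (np.float64(-0.042), np.int64(320)), (np.float64(-0.039), np.int64(280)), (np.float64(-0.036), np.int64(306)), (np.float64(-0.033), np.int64(279)), (np.float64(-0.03), np.int64(285)), (np.float64(-0.027), np.int64(260)), (np.float64(-0.024), np.int64(234)), (np.float64(-0.021), np.int64(252)), (np.float64(-0.018), np.int64(221)), (np.float64(-0.015), np.int64(201)), (np.float64(-0.012), np.int64(154)), (np.float64(-0.009), np.int64(88)), (np.float64(-0.006), np.int64(32)), (np.float64(-0.003), np.int64(0)), (np.float64(-0.0), np.int64(0)), (np.float64(0.003), np.int64(0)), (np.float64(0.006), np.int64(2))]
pad inner y [0.02585871 0.02630758 0.03142984]
```

Tips stand 5 mm behind the TCP at this opening. TCP z=0.088 leaves about 3 mm over the disc and 16 mm on the neck.

>>> jog_arm --rows '[[[0,0.02,0.4,0,0,0,0.36],[0,0,0.4,0,0,0,0.36],[0,0,0.35,0,0,0,0.36],[0,0,0,0,0,0,0.36],[0,0,0,0,0,0,0.36],[0,0,0,0,0,0,0.5],[0,0,0,0,0,0,1],[0,0,0,0,0,0,1],[0,0,0,0,0,0,1],[0,0,0,0,0,0,1]]]'

```text
t: 16.48
eef_pos: [0.5729, -0.0052, 0.0887]
tcp_rot: [0.0, -0.02, 1.0, -0.0]
force: [-1.2, -0.5, 5.0]
finger_gap: 0.0416
```

>>> jog_arm --rows '[[[0,0,0,0,0,0,1],[0,0,0,0,0,0,1],[0,0,0,0,0,0,1],[0,0,0,0,0,0,1],[0,0,0,0,0,0,1],[0,0,0,0,0,0,1],[0,0,0,0,0,0,1],[0,0,0,0,0,0,1],[0,0,0,0,0,0,1],[0,0,0,0,0,0,1]]]'

```text
t: 17.32
eef_pos: [0.5729, -0.0051, 0.0887]
tcp_rot: [0.0, -0.02, 1.0, -0.0]
force: [-2.2, -0.1, 4.7]
finger_gap: 0.0412
```

Neck gripped (gap 41 mm, about the 2–3 mm under-reading seen on the other grips). Lifting straight up slowly by 10 cm.

>>> jog_arm --rows '[[[0,0,-0.1,0,0,0,1],[0,0,-0.2,0,0,0,1],[0,0,-0.3,0,0,0,1],[0,0,-0.4,0,0,0,1],[0,0,-0.5,0,0,0,1],[0,0,-0.5,0,0,0,1],[0,0,-0.5,0,0,0,1],[0,0,-0.5,0,0,0,1],[0,0,-0.5,0,0,0,1],[0,0,-0.5,0,0,0,1]]]'

```text
t: 18.15
eef_pos: [0.5728, -0.005, 0.129]
tcp_rot: [0.0, -0.02, 1.0, 0.0]
force: [0.4, 0.2, -2.2]
finger_gap: 0.041
```

>>> jog_arm --rows '[[[0,0,-0.7,0,0,0,1],[0,0,-0.7,0,0,0,1],[0,0,-0.7,0,0,0,1],[0,0,-0.7,0,0,0,1],[0,0,-0.7,0,0,0,1],[0,0,-0.7,0,0,0,1],[0,0,-0.6,0,0,0,1],[0,0,-0.5,0,0,0,1],[0,0,-0.4,0,0,0,1],[0,0,-0.2,0,0,0,1]]]'

```text
t: 18.98
eef_pos: [0.5729, -0.005, 0.1879]
tcp_rot: [0.0, -0.02, 1.0, 0.0]
force: [-0.0, -1.1, -0.8]
finger_gap: 0.0412
```

```bash
python3 - <<'E'
from h import *
to([.5729,-.0051,.1885],92.3)
D=manip.read_camera('side');S=manip.read_camera('scene')
a=cv2.resize(S['img'][130:250,200:330,::-1],(390,360));b=cv2.resize(D['img'][100:220,190:320,::-1],(390,360))
cv2.imwrite('pics/c9.png',np.hstack([a,b]))
for nm,c in(('side',D),('scene',S)):
    w=cloud(c);n=np.hypot(w[...,0]-.573,w[...,1]+.005)
    q=w[(n<.044)&(w[...,2]>.075)&(w[...,2]<.145)];print(nm,'low things',len(q),np.percentile(q[:,2],[50,99]).round(4) if len(q) else '')
    for lo,hi,r in((.178,.194,.049),):
        q=w[(n<r)&(w[...,2]>lo)&(w[...,2]<hi)];print('disc',len(q),np.median(q[:,2]).round(4))
    q=w[(n<.012)&(w[...,2]>.1)&(w[...,2]<.15)];print('knob',len(q),q.mean(0).round(4),q[:,2].max().round(4)) if len(q) else print('no knob')
E
```

```text
t 18.98 pos [ 0.5729 -0.005   0.1879] F [-0.  -1.1 -0.8] gap 0.0412 ydir 92.3 tilt [ 0.001  0.    -1.   ]
shift cm [ 0.   -0.01 -0.06]
turn [ 0.     0.001 -0.   ] shift in target axes [ 0.   -0.01 -0.06]
side low things 332 [0.0853 0.1376]
disc 219 0.1884
knob 61 [ 0.5726 -0.0011  0.1209] 0.1382
scene low things 223 [0.0855 0.1372]
disc 166 0.1881
knob 38 [ 0.5721 -0.0094  0.1219] 0.1395
```

View pics/c9.png

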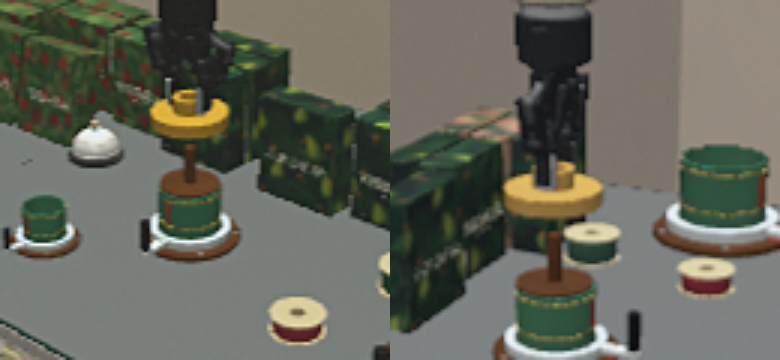

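The inner lid is seated: flange at z≈0.085, knob top ≈0.137. The cover is held level with its disc at 0.188, 10 cm above the 0.088 where it sat. The bell and spools are undisturbed and the lever is at the mark. Letting everything settle for one call, then handing in.

>>> jog_arm --rows '[[[0,0,0,0,0,0,1],[0,0,0,0,0,0,1],[0,0,0,0,0,0,1],[0,0,0,0,0,0,1],[0,0,0,0,0,0,1],[0,0,0,0,0,0,1],[0,0,0,0,0,0,1],[0,0,0,0,0,0,1],[0,0,0,0,0,0,1],[0,0,0,0,0,0,1]]]'

```text
t: 19.92
eef_pos: [0.5727, -0.005, 0.1873]
tcp_rot: [0.0, -0.02, 1.0, 0.0]
force: [-0.1, 0.1, -2.0]
finger_gap: 0.0414
```

```bash
python3 -c "
from h import *
to([.5729,-.0051,.1885],92.3);print(manip.hand_in())"
```

```text
t 19.92 pos [ 0.5727 -0.005   0.1873] F [-0.1  0.1 -2. ] gap 0.0414 ydir 92.3 tilt [ 0.  0. -1.]
shift cm [-0.02 -0.01 -0.12]
turn [ 0.  0. -0.] shift in target axes [-0.02 -0.01 -0.12]
the job is handed in; nothing more can be done
None
```

I locked the middle-sized canister, seated the nested lids on it, lifted off the brass cover, and handed the job in at t ≈ 20 s with the cover still in the gripper.

**Lock:** the lever ended at 180.8°. The red wall stripe read 180.0° and the stand's screws 180.4°. Earlier wrist pictures put the mark between 180.8° and 182.0°, so the lever is within about 1° of it.

**Seating:** the lids met the rim at the expected height. The knob top then read 0.136 m and the cover tilted about 0.1°. After the lift, the flange read 0.085 m and the knob top about 0.137 m. That is 1–2 mm above nominal, within the camera's error, so I take the inner lid as home.

**Cover:** it is held still and level. Its top disc is at 0.188 m, against 0.0888 m measured when seated, so about 10 cm up. The measured load of about 2 N fits its weight.

**Bystanders:** the bell and both spools look unmoved in the last pictures. I judged this by eye and did not measure their positions.

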